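# Set the slicing board's length gauge to the tall clip and hold it

### The job

Set the length gauge on the slicing board for me: push its lock button right down, then pull the telescoping arm out by its grip knob until its pointer lines up with the tall clip on the scale (not the low one). A spring draws the arm back, so finish while still holding the knob with the pointer steady at that mark, and leave the lemon, the mandarin, the spice jar and the salt mill where they are.

Things in the scene. Friction and masses are not known exactly. Their poses are not given: they have to be found in the camera images.
- button_top (a point): Centre of the top of the lock button: round, grey, 24 mm diameter, in a black collar on the gauge's square aluminium sleeve (28 mm wide, 160 mm long, top 56 mm above the worktop). At the start its top is 76 mm above the worktop, 14 mm above the collar. Pushed straight down it travels 7 mm with about 4 N to a hard stop, and stays down. Axes as the board's.
- lock_button (a joint): How far the lock button is pushed down: 0 = up, locked (the arm cannot be pulled out by more than about 2 mm); over 0.006 = down, free; 0.007 = its stop. It stays where it is left.
- grip_knob (a point): Middle of the grip knob: a black upright round knob, 22 mm diameter, 46 mm high, on a thin neck at the outer end of the telescoping arm. The point is on its axis, half-way up, 85 mm above the worktop (knob from 62 to 108 mm; the 24 mm square head below ends 54 mm up). It does not turn; it slides only along the board's y. Axes as the board's.
- gauge_arm (a joint): How far the telescoping arm is pulled out of its sleeve, m: 0 = fully in (start), 0.125 = end stop. It moves along the board's -y. A spring draws it back with about 2.5 N at 0 to 3.7 N at the end stop, friction about 0.4 N.
- pointer (a point): Tip of the pointer, a small steel finger 3 mm wide that sticks out of the arm's head on its far side (board +x) to the edge of the scale rail; it moves with the arm and lies at the same board y as the knob's axis. Axes as the board's.
- tall_clip_mark (a point): The tall clip: black, 6 mm wide along the scale, fixed on the scale rail, standing 26 mm above it. The point is its middle, on the rail's top, 38 mm above the worktop. The pointer has to come to the same place along the board's y, 45 to 115 mm out from where it starts. The arm passes beside the clips without touching. Axes as the board's.
- low_clip_mark (a point): The low clip, the same but only 6 mm high above the rail; not the mark to be used. It may lie nearer or farther along the scale than the tall one, at least 20 mm from it. Same point and axes.
- board: Wooden slicing board, 170 (its x) x 310 (y) x 18 mm, fixed, gauge along its far side. Origin: centre of its underside. x points away from the robot, y to its left, turned by yaw. In mm: arm and sleeve along x = 40 (sleeve y -15 to 145), button y = 75, knob y = -34 at start; scale rail x = 74, y -153 to 7, 38 high, ticks every 10. Stop plate on the arm's head: x -16 to 34, up to 55 high.
- lemon_mid (a point): Middle of a lemon, 75 x 54 x 53 mm, lying on the near left part of the board; leave it alone.
- mandarin_mid (a point): Middle of a mandarin, 47 mm across and 39 mm high, lying on the near right part of the board, clear of the stop plate's path; leave it alone.
- spice_jar_mid (a point): Middle of a spice jar, 44 mm diameter, 105 mm high, standing to the left of the board; leave it alone.
- salt_mill_mid (a point): Middle of a small glass salt mill, 44 mm diameter, 90 mm high, standing to the right of the board; leave it alone.

How it is judged:
By the outcome, as a careful person would: the job done as asked, in the order asked, and still so for the second after the job is handed in, while the arm keeps its last pose, push and grip.
It also fails if it takes over 40 s, if anything falls off the work surface, if the arm or the gripper's body presses on something with over 40 N, if the wrist force passes 120 N, or if a joint passes its speed limit or range.

### The arm

A 6-joint arm with a two-finger parallel gripper is mounted at the origin on a cart in front of the work surface, level with it; the furniture and walls round the work are solid. World frame = base frame: x ahead of the robot, y to its left, z up, the work surface at z = 0. Lengths are in m, angles in rad, forces in N, time in s.
With the tool pointing down it reaches from about 0.35 to 0.85 m from the base axis. Payload 8.1 kg.
Tool frame: the origin (TCP) lies midway between the tips of the shut fingers; the grasp point (between the pads) lies 19 mm behind it (robot.grip_point_offset is the distance from the TCP to the grasp point, in m); z points along the fingers, y is the line along which they close (so a half turn about z gives the same grasp; the last joint's range is limited). The gripper opens to 93 mm and grips with 3 to 60 N. Pads are 15 mm wide; open, the fingers measure 128 mm over their backs; the gripper's body (75 mm by 188 mm) begins 65 mm behind the grasp point.
Start: joints at [1.015, 0.13, 1.488, -0, 1.523, -0.085], TCP at [0.272, 0.535, 0.185] pointing down, gripper open.
Joint ranges: [-2.96, 2.96], [-0.89, 2.26], [0.02, 2.5], [-1.34, 4.48], [0, 2.73], [-2.66, 2.66]. Speed limits (rad/s): [2.39, 2.39, 2.79, 3.14, 3.14, 3.14].

### API

Orientations are given as a rotation vector (axis times angle).
In Python, from plant import robot, read_camera, job gives the robot as it stands.
- The arm moves only by the shell command python3 -m inch 'ROWS' [FORCE]. ROWS is JSON, one flat list of numbers, 5 for each row, row after row: the shift along the world's x, y, z in mm, then the turn about the world's z in degrees, then the opening in per cent of the stroke, from 0 (shut) to 100 (fully open). In form: [dx, dy, dz, yaw, hand, dx, dy, dz, yaw, hand, ...]. A call has 1 to 10 rows; each row is the pose to reach, as a shift and turn from the pose commanded when the call began; what a row does not reach only later rows make up. A row lasts 1/12 s, in which the tool goes at most 41.7 mm and 7.16 degrees, less where a joint would pass 70% of its speed; a pose out of reach is approached as far as the arm can. A call with a gripper value outside its range is refused whole. The fingers move at their own pace and stop on an object; FORCE is the grip in N (left out, the last holds). Time passes only in rows, so rows that repeat a pose let the fingers close. It gives the time, the measured TCP pose, the force, the opening and the grip force at its end, in the units of the state.
- robot.read_state(): the state, without advancing time (a new reading comes with each control period).
- read_camera(name): name is "side" or "top" or "wrist"; returns a dict with "image" (384x512x3 uint8, blue, green, red), "K" (3x3 intrinsics, pixels), "D" ([k1, k2, p1, p2, k3] as OpenCV has them; the pictures are not rectified), "extrinsics" (4x4, takes a point from world to camera coordinates); the wrist camera has in their place "mount" (4x4, takes a point from camera to tool coordinates, whose origin is the TCP and whose axes are the flange's). Camera axes: x right, y down, z forward; pixel columns grow to the right and rows downward; lengths in m; the calibration is good to about 2 mm. A picture is of the moment at which its call begins: read the wrist's pose just before it. There is no depth.
- job.close_job(): hands the job in; it is judged then, once.
The state is a dict: "t": time; "q": joint angles; "dq": joint speeds; "joint_torque": joint torques, N m; "tool_pos": TCP position; "orientation": TCP orientation; "force": force on the tool from outside, world axes, zero at the start; "wrist_torque": the same for the moment, N m; "opening": finger opening in m; "gripper_force": force on a finger pad.
Only numpy, scipy, OpenCV 4.12 (cv2) and the standard library are available. Lean on these libraries where they do the work, as an engineer would, in place of code of your own. Each camera call takes 0.05 s, during which the arm holds its last target. There are 200 camera calls.

## Working session

There is one attempt and no reset: what is moved stays moved. The work goes in short steps, Python scripts to look and compute and a shell command to move; the robot and the scene stay as the last step left them, time stands still between calls to the robot, and variables do not carry over. Pictures are saved under pics/ and viewed, at most 10 in all, crops included, and the job is handed in when it is done.

```bash
ls && mkdir -p pics
python3 - <<'E'
from plant import robot, read_camera
import cv2, numpy as np
s=robot.read_state(); print(s['t'],s['tool_pos'],s['orientation'],s['opening'],robot.grip_point_offset)
for n in ("side","top"):
    c=read_camera(n); cv2.imwrite(f"pics/{n}0.png",c["image"]); E=c["extrinsics"]
    print(n,c["K"].tolist(),c["D"],(-E[:3,:3].T@E[:3,3]).round(3),E[2,:3].round(3))
E
```

```text
pics
0.0 [0.27180818 0.53419581 0.18421466] [-7.32619846e-01 -3.05438338e+00  2.68443653e-03] 0.09300845297972754 0.0188
side [[368.5163114953464, 0.0, 253.1425657726934], [0.0, 368.5163114953464, 191.61541922696873], [0.0, 0.0, 1.0]] [-0.09911893  0.          0.          0.          0.        ] [ 0.256 -0.948  0.591] [ 0.264  0.851 -0.453]
top [[467.0437980605944, 0.0, 257.0318581842759], [0.0, 467.0437980605944, 191.53179548484005], [0.0, 0.0, 1.0]] [0.05116852 0.         0.         0.         0.        ] [ 0.475 -0.013  1.181] [ 0.046  0.009 -0.999]
```

Run:
```python
import cv2
for n in ("side","top"):
    i=cv2.imread(f"pics/{n}0.png"); cv2.imwrite(f"pics/{n}0v.png",cv2.resize(i,(768,576),interpolation=cv2.INTER_CUBIC))
```

```text
(no output)
```

View pics/side0v.png

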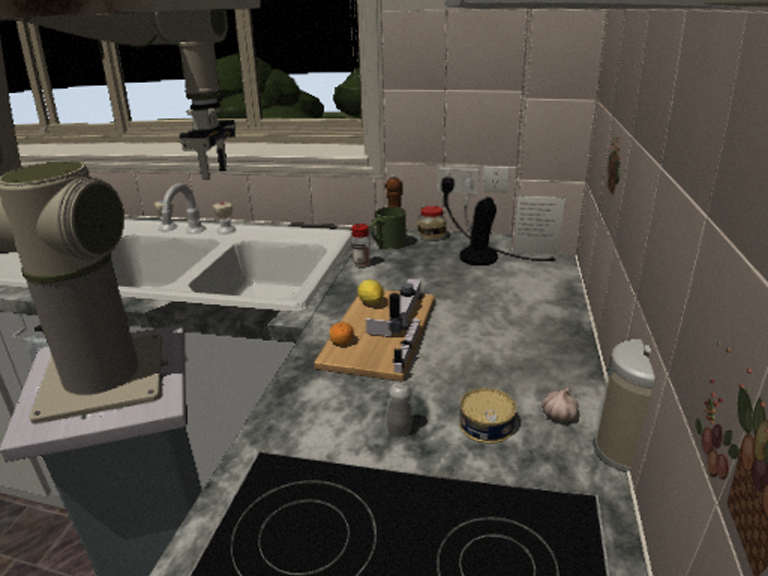

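View pics/top0v.png

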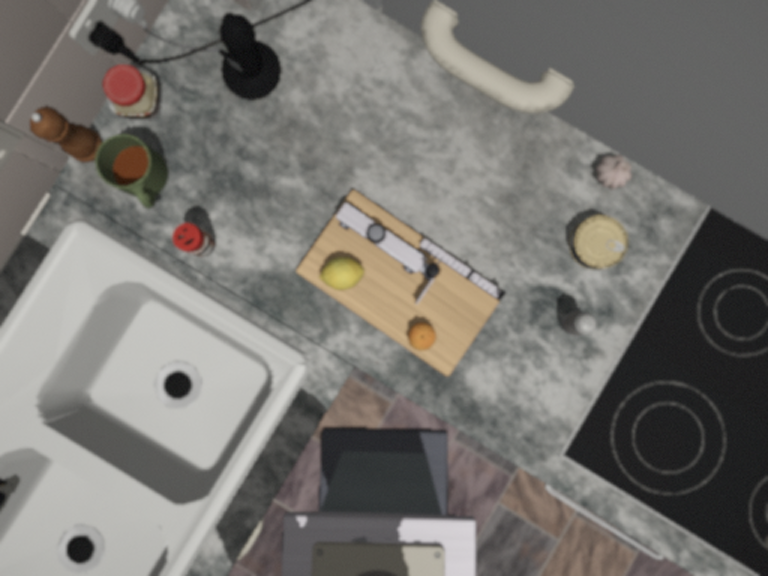

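The top view (768-px scale) shows the board's corners near (352,190), (502,295), (448,376) and (297,270). The button is at (375,233), the knob at (431,270), the lemon at (342,271) and the mandarin at (421,336). In the side view the knob is near (395,303), the button near (408,292) and the clips along the rail at (400–415, 325–360).

```bash
cat > h.py <<'E'
import cv2, numpy as np
from scipy.spatial.transform import Rotation as R
def cam(c,state=None):
    if "extrinsics" in c: E=np.array(c["extrinsics"])
    else:
        T=np.eye(4); T[:3,:3]=R.from_rotvec(state["orientation"]).as_matrix(); T[:3,3]=state["tool_pos"]
        E=np.linalg.inv(T@np.array(c["mount"]))
    return np.array(c["K"]),np.array(c["D"]),E
def ray(c,uv):
    K,D,E=c; p=cv2.undistortPoints(np.array([[uv]],float),K,D)[0,0]
    d=E[:3,:3].T@np.r_[p,1]; return -E[:3,:3].T@E[:3,3], d/np.linalg.norm(d)
def onz(c,uv,z):
    o,d=ray(c,uv); return o+d*(z-o[2])/d[2]
def tri(rs):
    A=sum(np.eye(3)-np.outer(d,d) for o,d in rs); b=sum((np.eye(3)-np.outer(d,d))@o for o,d in rs)
    p=np.linalg.solve(A,b); return p,[np.linalg.norm(np.cross(d,p-o)) for o,d in rs]
def proj(c,p):
    K,D,E=c; return cv2.projectPoints(np.array([p],float),cv2.Rodrigues(E[:3,:3])[0],E[:3,3],K,D)[0][0,0]
E
python3 - <<'E'
from h import *
from plant import read_camera
c=read_camera("top"); i=c["image"]; C=cam(c)
hsv=cv2.cvtColor(i,cv2.COLOR_BGR2HSV)
m=cv2.inRange(hsv,(8,70,90),(25,200,255)); m[:120]=0; m[260:]=0; m[:,:190]=0; m[:,345:]=0
m=cv2.morphologyEx(m,cv2.MORPH_OPEN,np.ones((3,3)))
n=max(cv2.findContours(m,0,2)[0],key=cv2.contourArea)
r=cv2.minAreaRect(n); b=cv2.boxPoints(r); print(r)
P=np.array([onz(C,p,.018) for p in b]); print(b,P.round(4)); print(np.linalg.norm(P-np.roll(P,1,0),axis=1))
cv2.imwrite("pics/topc.png",cv2.resize(i[115:260,190:345],None,fx=4,fy=4,interpolation=cv2.INTER_CUBIC))
s=read_camera("side")["image"]
cv2.imwrite("pics/sidec.png",cv2.resize(s[180:260,205:300],None,fx=7,fy=7,interpolation=cv2.INTER_CUBIC))
E
```

```text
((263.80767822265625, 191.03848266601562), (123.97549438476562, 61.294376373291016), 33.690067291259766)
[[195.23076 182.15387]
 [229.23076 131.15387]
 [332.38458 199.9231 ]
 [298.38458 250.9231 ]] [[ 0.5484  0.1529  0.018 ]
 [ 0.6783  0.0712  0.018 ]
 [ 0.5116 -0.1896  0.018 ]
 [ 0.3835 -0.1075  0.018 ]]
[0.3081553  0.15348192 0.30949799 0.15211617]
```

View pics/sidec.png

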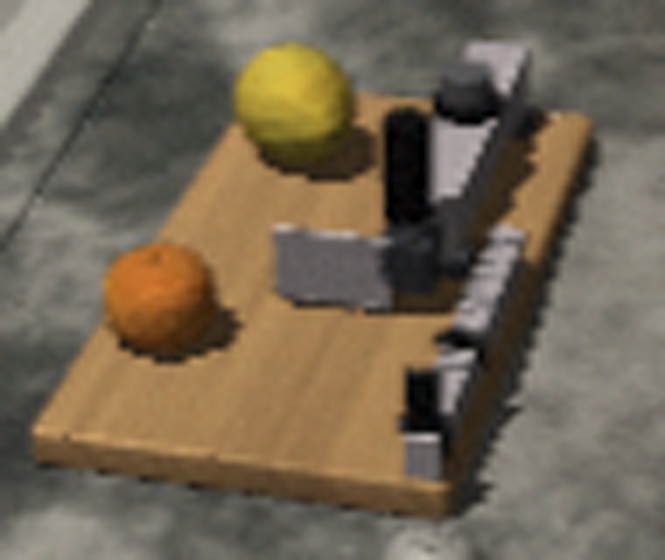

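View pics/topc.png

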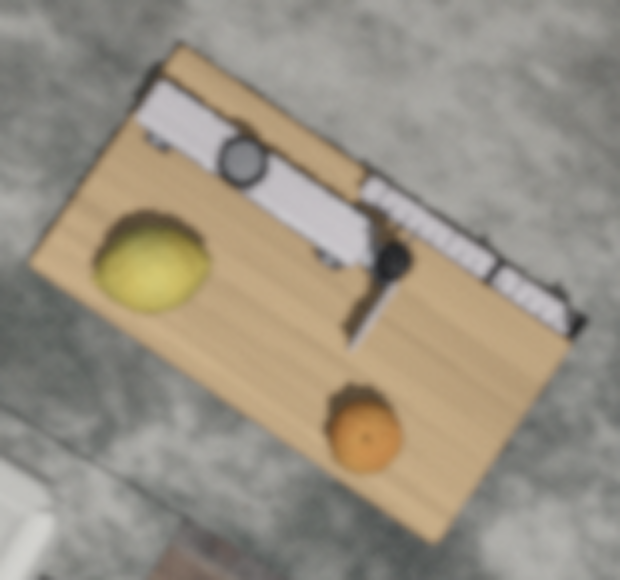

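Side crop (7x, origin (205,180)): knob top at (407,113), button top at (468,82), tall clip at (422,372) with its base at about 430, low clip at (460,340). The tall clip is the one near the right end of the rail. Top crop (4x, origin (190,115)): button at (243,159), knob top at (394,258), tall clip at (577,325), low clip at (493,271).

Run:
```python
from h import *
from plant import read_camera
T=cam(read_camera("top"));S=cam(read_camera("side"))
near=np.array([[.5484,.1529],[.3835,-.1075]]); yv=(near[0]-near[1]);yv/=np.linalg.norm(yv); xv=np.array([yv[1],-yv[0]])
o=near.mean(0)+.085*xv; print("yaw",np.degrees(np.arctan2(-yv[0],yv[1])),"origin",o)
def B(p): d=np.asarray(p)[:2]-o; return (d@xv*1e3).round(1),(d@yv*1e3).round(1)
t=lambda u,v:(u/4-.375+190,v/4-.375+115); s=lambda u,v:(u/7-.43+205,v/7-.43+180)
for n,a,b in [("button",(243,159),(468,80)),("knobtop",(394,257),(407,116)),("tallclip top",(577,325),(422,375)),("low",(493,271),(460,337))]:
    p,e=tri([ray(T,t(*a)),ray(S,s(*b))]); print(n,p.round(4),np.round(e,4),"board",B(p))
for n,xy,z in [("button",(.04,.075),.076),("knob",(.04,-.034),.108)]: 
    w=o+xy[0]*xv+xy[1]*yv; print(n,"text",w.round(4))
```

```text
yaw -32.344302599160315 origin [ 0.53776211 -0.02277549]
button [0.6145 0.0156 0.0697] [0. 0.] board (np.float64(44.3), np.float64(73.4))
knobtop [ 0.5549 -0.0737  0.1065] [0.0001 0.0001] board (np.float64(41.7), np.float64(-33.8))
tallclip top [ 0.5202 -0.1867  0.0595] [0.0001 0.0001] board (np.float64(72.9), np.float64(-147.9))
low [ 0.553  -0.1382  0.0398] [0.0003 0.0003] board (np.float64(74.6), np.float64(-89.3))
button text [0.6117 0.0192]
knob text [ 0.5534 -0.0729]
```

```bash
python3 -m inch '[160,-280,75,-3,0, 320,-560,75,-5,0, 320,-560,75,-5,0, 320,-560,75,-5,0, 320,-560,75,-5,0, 320,-560,75,-5,0, 320,-560,75,-5,0, 320,-560,75,-5,0, 320,-560,75,-5,0, 320,-560,75,-5,0]' 30
```

```text
t: 1.13
tool_pos: [0.4778, 0.1739, 0.2356]
orientation: [0.865, 3.02, 0.001]
force: [0.5, 1.4, -0.7]
opening: 0.031
gripper_force: 0.0
```

```bash
python3 -m inch '[105,-180,20,0,0,105,-180,20,0,0,105,-180,20,0,0,105,-180,20,0,0,105,-180,20,0,0,105,-180,20,0,0,105,-180,20,0,0,105,-180,20,0,0]'
python3 - <<'E'
from h import *
from plant import robot,read_camera
s=robot.read_state(); c=read_camera("wrist"); cv2.imwrite("pics/w1.png",c["image"]); C=cam(c,s)
np.savez("w1.npz",K=C[0],D=C[1],E=C[2])
print(s['t'],s['tool_pos'],s['orientation'],np.array(c['mount']).round(3).tolist())
for p in [(.6145,.0156,.0697),(.5549,-.0737,.1065),(.5202,-.1867,.0595)]: print(proj(C,p))
cv2.imwrite("pics/w1v.png",cv2.resize(c["image"],(768,576),interpolation=cv2.INTER_CUBIC))
E
```

```text
t: 1.8
tool_pos: [0.582, -0.004, 0.2548]
orientation: [-0.866, -3.019, -0.001]
force: [0.3, 0.6, 0.1]
opening: 0.0004
gripper_force: 0.0
1.8 [ 0.58199583 -0.00402342  0.25476513] [-8.66260994e-01 -3.01884503e+00 -6.22336619e-04] [[-0.0, -0.968, -0.25, 0.069], [1.0, -0.0, -0.001, 0.001], [0.001, -0.25, 0.968, -0.2], [0.0, 0.0, 0.0, 1.0]]
[276.87166373 180.58954339]
[189.63902772 184.73242871]
[114.84457472 198.38470509]
```

View pics/w1v.png

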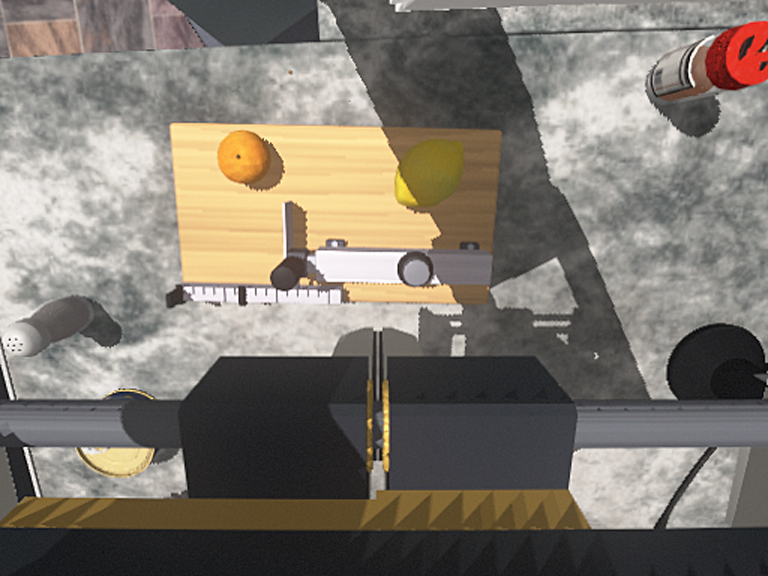

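The wrist view (768-px scale) has the button top at (415,269), the knob top near (285,277), the tall clip's top at about (172,299) and the low clip at (242,296). The board's near corners are (171,123) and (500,131). All of these agree with the points projected from the first measurement to about 1 px.

Run:
```python
from h import *
from plant import read_camera
z=np.load("w1.npz"); W=(z["K"],z["D"],z["E"]); T=cam(read_camera("top"));S=cam(read_camera("side"))
w=lambda u,v:(u/1.5-.17,v/1.5-.17);t=lambda u,v:(u/4-.375+190,v/4-.375+115); s=lambda u,v:(u/7-.43+205,v/7-.43+180)
a,b=onz(W,w(171,123),.018)[:2],onz(W,w(500,131),.018)[:2]
yv=(b-a)/np.linalg.norm(b-a); xv=np.array([yv[1],-yv[0]]); o=(a+b)/2+.085*xv
print("len",np.linalg.norm(b-a),"yaw",np.degrees(np.arctan2(-yv[0],yv[1])),"o",o)
B=lambda p:((p[:2]-o)@xv*1e3,(p[:2]-o)@yv*1e3)
for n,uv,tt,h in [("button",(415,269),(243,159),.076),("knobtop",(285,277),(394,257),.108),("tall",(172,299),(577,325),.064),("low",(242,296),(493,271),.044)]:
    p=onz(W,w(*uv),h); q,e=tri([ray(W,w(*uv)),ray(T,t(*tt))]); print(n,p.round(4),np.round(B(p),1),"tri",q.round(4),np.round(e,4),np.round(B(q),1))
```

```text
len 0.30395855337568306 yaw -33.422497910976816 o [ 0.54135652 -0.02611354]
button [0.6111 0.0164 0.076 ] [34.8 74. ] tri [0.6163 0.0157 0.0544] [0.0003 0.0003] [39.5 76.2]
knobtop [ 0.5546 -0.0729  0.108 ] [ 36.9 -31.7] tri [ 0.555  -0.0738  0.1051] [0.0001 0.0001] [ 37.7 -32.3]
tall [ 0.5209 -0.1853  0.064 ] [  70.6 -144.1] tri [ 0.5204 -0.1863  0.0621] [0.0004 0.0004] [  70.7 -145.2]
low [ 0.5539 -0.1378  0.044 ] [ 72.  -86.3] tri [ 0.5531 -0.1375  0.0446] [0.0007 0.0007] [ 71.2 -86.5]
```

```bash
python3 -m inch '[31,20,-40,-1,0,31,20,-80,-1,0,31,20,-120,-1,0,31,20,-145,-1,0,31,20,-160,-1,0,31,20,-160,-1,0,31,20,-160,-1,0]'
python3 - <<'E'
from h import *
from plant import robot,read_camera
s=robot.read_state(); c=read_camera("wrist"); C=cam(c,s); print(s['tool_pos'])
i=c["image"]; cv2.imwrite("pics/w2.png",cv2.resize(i[100:330,100:412],None,fx=2.5,fy=2.5,interpolation=cv2.INTER_CUBIC))
for h in (.07,.076): print(proj(C,(.6125,.016,h)), proj(C,s['tool_pos']))
E
```

```text
t: 2.53
tool_pos: [0.6122, 0.017, 0.0947]
orientation: [-0.889, -3.011, 0.001]
force: [-0.0, -0.5, 0.8]
opening: 0.0008
gripper_force: 0.0
[0.61222924 0.01703344 0.09470179]
[249.99388256 204.95144826] [250.81251206 214.29996275]
[249.94810007 207.28027488] [250.81251206 214.29996275]
```

View pics/w2.png

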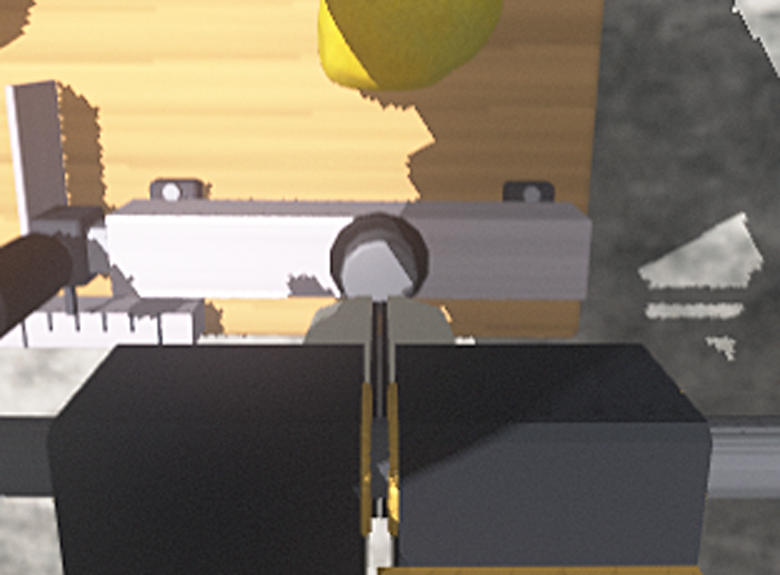

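The close wrist view (2.5x, origin (100,100)) has the button's top centre near (378,276), directly ahead of the fingertips and about 2 mm further along the board's x than planned. I'll shift by that amount and press.

```bash
python3 -m inch '[2,-1,-12,0,0,2,-1,-16,0,0,2,-1,-19,0,0,2,-1,-22,0,0,2,-1,-24,0,0,2,-1,-26,0,0,2,-1,-26,0,0]'
```

```text
t: 3.17
tool_pos: [0.615, 0.0148, 0.0687]
orientation: [-0.892, -3.012, 0.0]
force: [-0.2, -0.6, -0.0]
opening: 0.0007
gripper_force: 0.0
```

```bash
python3 -m inch '[0,0,-1,0,0,0,0,-2,0,0,0,0,-2,0,0]' && python3 -m inch '[0,0,-1,0,0,0,0,-2,0,0,0,0,-2,0,0]'
```

```text
t: 3.42
tool_pos: [0.6152, 0.0148, 0.067]
orientation: [-0.892, -3.012, 0.0]
force: [0.1, -0.7, 0.5]
opening: 0.0003
gripper_force: 0.0
t: 3.67
tool_pos: [0.6151, 0.0148, 0.0649]
orientation: [-0.891, -3.012, 0.0]
force: [-0.1, 0.9, 0.0]
opening: 0.0004
gripper_force: 0.0
```

Run:
```python
from h import *
from plant import robot,read_camera
a=read_camera("wrist")["image"][120:320,150:360]; b=read_camera("side")["image"][165:240,225:300]
a=cv2.resize(a,(420,400),interpolation=cv2.INTER_CUBIC); b=cv2.resize(b,(380,380),interpolation=cv2.INTER_CUBIC); b=cv2.copyMakeBorder(b,0,20,0,0,0)
cv2.imwrite("pics/w3.png",np.hstack([a,b])); print(robot.read_state()['force'])
```

```text
[-0.1519044   0.00863616 -0.03397375]
```

View pics/w3.png

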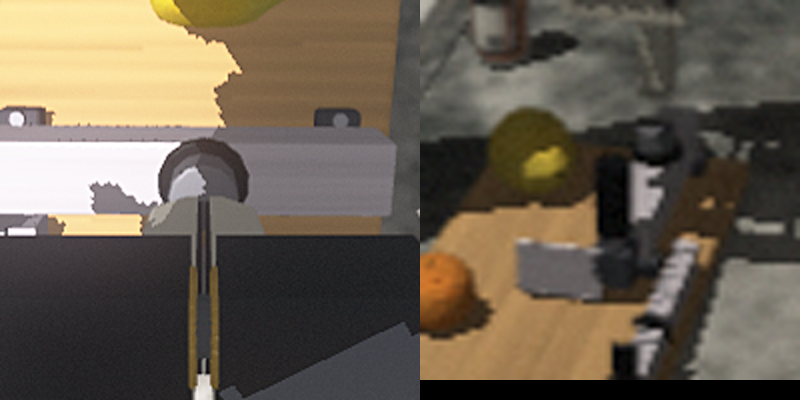

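Run:
```python
from h import *
from plant import robot,read_camera
st=robot.read_state(); p=st['tool_pos']; S=cam(read_camera("side")); c=read_camera("wrist"); W=cam(c,st);T=cam(read_camera("top"))
print(p,"tcp in side",proj(S,p),"wrist",proj(W,p), "top",proj(T,p))
print("button in side",proj(S,(.6145,.0156,.0697)),proj(S,(.6125,.016,.076)))
g=lambda u,v:(u/2-.25+150,v/2-.25+120)
gs=lambda u,v:(225+(u-420)/5.07-.4,165+v/5.07-.4)
print("tip tri",tri([ray(W,g(203,200)),ray(S,gs(657,95))]),gs(657,95),g(203,200))
print("button tri",tri([ray(W,g(203,178)),ray(S,gs(658,133))]),gs(658,133),g(203,178))
print(robot.read_state()['q'])
```

```text
[0.61518427 0.01479716 0.06502552] tcp in side [271.73997366 192.38980246] wrist [250.81276199 214.29997204] top [250.74264965 154.3464841 ]
button in side [271.43791556 190.98470193] [270.78189216 189.23198538]
tip tri (array([0.61254276, 0.01805963, 0.09435784]), [np.float64(0.0027117520292204373), np.float64(0.0027117520292203627)]) (271.34556213017754, 183.33767258382642) (251.25, 219.75)
button tri (array([0.61321527, 0.01739639, 0.06877157]), [np.float64(0.0022852376507471726), np.float64(0.002285237650747469)]) (271.54280078895465, 190.832741617357) (251.25, 208.75)
[-5.92418583e-02  2.55595582e-01  1.57012291e+00 -2.40913953e-05
  1.31572464e+00 -1.05452347e+00]
```

```bash
python3 - <<'E'
from h import *
from plant import read_camera
S=cam(read_camera("side"))
i=cv2.imread("pics/side0.png")
p=np.array((.27181,.5342,.1842))
for d in (-.02,0,.02,.04): print(d,proj(S,p+[0,0,d])*1.5)
E
python3 -m inch '[0,0,-2,0,0,0,0,-4,0,0,0,0,-5,0,0,0,0,-5,0,0]'
```

```text
-0.02 [218.13072161 193.85869685]
0 [217.01531943 186.62155965]
0.02 [215.89354185 179.30650692]
0.04 [214.76555585 171.91316197]
t: 4.3
tool_pos: [0.6149, 0.0148, 0.0595]
orientation: [-0.891, -3.012, 0.0]
force: [-0.4, -0.5, -0.2]
opening: 0.0007
gripper_force: 0.0
```

At the start too, the fingertips in the side view lie about 30 mm above the reported TCP. So real contact should come near a reported z of about 0.046. I'll go down in small steps and watch the force.

```bash
python3 -m inch '[0,0,-3,0,0,0,0,-6,0,0,0,0,-8,0,0,0,0,-8,0,0]' && python3 -m inch '[0,0,-2,0,0,0,0,-4,0,0,0,0,-4,0,0]'
```

```text
t: 4.63
tool_pos: [0.6147, 0.0148, 0.0512]
orientation: [-0.891, -3.011, 0.0]
force: [-0.4, -0.5, -0.5]
opening: 0.0006
gripper_force: 0.0
t: 4.88
tool_pos: [0.6149, 0.0148, 0.0476]
orientation: [-0.891, -3.012, 0.0]
force: [-1.1, -0.4, -0.1]
opening: 0.0005
gripper_force: 0.0
```

```bash
python3 -m inch '[0,0,-2,0,0,0,0,-3,0,0,0,0,-3,0,0]' && python3 -m inch '[0,0,-2,0,0,0,0,-3,0,0,0,0,-3,0,0]'
```

```text
t: 5.13
tool_pos: [0.6151, 0.0148, 0.0448]
orientation: [-0.891, -3.012, 0.0]
force: [-1.2, 0.0, 0.8]
opening: 0.0007
gripper_force: 0.0
t: 5.38
tool_pos: [0.6154, 0.0148, 0.0422]
orientation: [0.892, 3.012, 0.0]
force: [-0.4, -0.7, 1.2]
opening: 0.0003
gripper_force: 0.3
```

```bash
python3 -m inch '[0,0,-1,0,0,0,0,-2,0,0,0,0,-2,0,0]' && python3 -m inch '[0,0,-1,0,0,0,0,-2,0,0]'
```

```text
t: 5.63
tool_pos: [0.6154, 0.0148, 0.0402]
orientation: [0.891, 3.012, 0.0]
force: [1.0, -0.4, 2.2]
opening: 0.0004
gripper_force: 1.2
t: 5.8
tool_pos: [0.6154, 0.0148, 0.0383]
orientation: [0.891, 3.012, 0.0]
force: [-0.2, 0.4, 3.4]
opening: 0.0004
gripper_force: 1.7
```

```bash
python3 -m inch '[0,0,-1,0,0,0,0,-2,0,0]' && python3 -m inch '[0,0,-1,0,0,0,0,-1,0,0]'
```

```text
t: 5.97
tool_pos: [0.6154, 0.0148, 0.0362]
orientation: [0.891, 3.012, 0.0]
force: [-0.8, 0.1, 3.7]
opening: 0.0003
gripper_force: 1.7
t: 6.13
tool_pos: [0.6155, 0.0148, 0.0359]
orientation: [0.891, 3.012, 0.0]
force: [-1.8, -0.3, 8.4]
opening: 0.0003
gripper_force: 4.3
```

```bash
python3 -m inch '[0,0,-1,0,0,0,0,-1,0,0,0,0,-1,0,0]'
```

```text
t: 6.38
tool_pos: [0.6156, 0.0148, 0.0358]
orientation: [0.891, 3.012, 0.0]
force: [-6.0, 0.3, 14.7]
opening: 0.0007
gripper_force: 7.5
```

The button is at its hard stop (14.7 N). The contact heights show that the true fingertips are about 33 mm above the reported TCP z. Next I lift, open the hand and hover over the knob.

```bash
python3 -m inch '[0,0,25,0,0,0,0,65,0,0,-30,-44,68,0,100,-60,-88,68,0,100,-60,-88,68,0,100,-60,-88,68,0,100,-60,-88,68,0,100,-60,-88,68,0,100]' 30
python3 - <<'E'
from h import *
from plant import robot,read_camera
s=robot.read_state(); c=read_camera("wrist"); i=c["image"]; C=cam(c,s); print(s['tool_pos'],s['opening'])
cv2.imwrite("pics/w4.png",cv2.resize(i[60:360,40:440],(800,600),interpolation=cv2.INTER_CUBIC))
u=lambda p:((proj(C,p)-[40,60])*2).round(0)
print("knob pred",u((.555,-.0735,.107)),"under tcp",u(np.r_[s['tool_pos'][:2],.108]),"button",u((.6145,.0155,.069)))
E
```

```text
t: 7.05
tool_pos: [0.5553, -0.0728, 0.1017]
orientation: [-0.892, -3.012, -0.001]
force: [0.6, 0.7, -0.1]
opening: 0.036
gripper_force: 0.0
[ 0.5552559  -0.07284623  0.10174431] 0.035990853496882615
knob pred [420. 314.] under tcp [422. 315.] button [683. 286.]
```

View pics/w4.png

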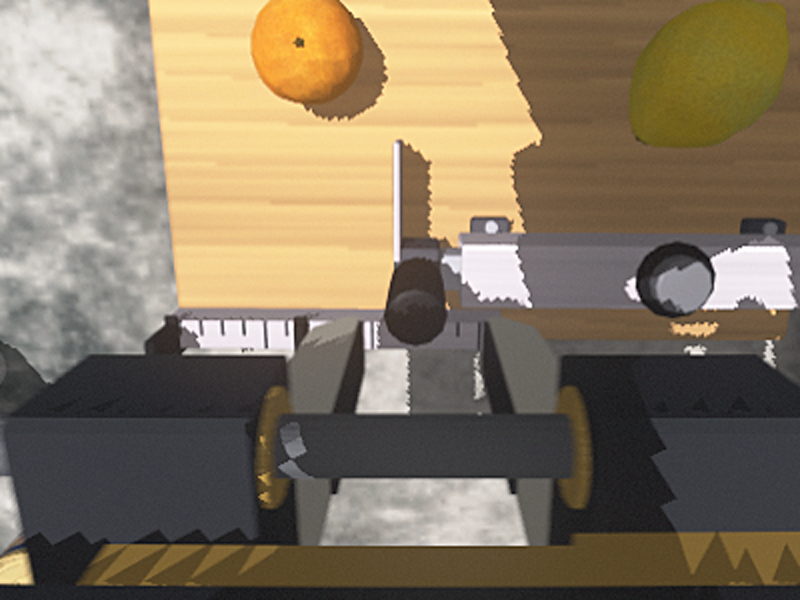

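The knob top is at (416,315), 2 mm to the board's −y side of the tool centre, and the button now looks lower in its collar. I'll open fully, descend around the knob and close.

```bash
python3 -m inch '[-1,-2,0,0,100,-1,-2,0,0,100,-1,-2,-10,0,100,-1,-2,-35,0,80,-1,-2,-55,0,70,-1,-2,-64,0,60,-1,-2,-64,0,60,-1,-2,-64,0,60]' 30 && python3 -m inch '[0,0,0,0,0,0,0,0,0,0,0,0,0,0,0,0,0,0,0,0,0,0,0,0,0,0,0,0,0,0,0,0,0,0,0,0,0,0,0,0]' 30
```

```text
t: 7.77
tool_pos: [0.5538, -0.0749, 0.0376]
orientation: [-0.891, -3.011, 0.0]
force: [0.1, -0.3, 0.3]
opening: 0.0562
gripper_force: 0.0
t: 8.43
tool_pos: [0.5543, -0.0757, 0.0385]
orientation: [0.892, 3.012, -0.001]
force: [-2.9, -2.1, 4.5]
opening: 0.0214
gripper_force: 30.0
```

```bash
python3 -m inch '[-3,-4,0,0,0,-8,-13,0,0,0,-14,-21,0,0,0,-19,-29,0,0,0,-24,-38,0,0,0,-27,-42,0,0,0,-27,-42,0,0,0]'
```

```text
t: 9.02
tool_pos: [0.5263, -0.1182, 0.0385]
orientation: [-0.893, -3.011, -0.0]
force: [-1.4, 3.6, 6.3]
opening: 0.0216
gripper_force: 30.0
```

```bash
python3 -m inch '[-5,-8,0,0,0,-11,-17,0,0,0,-16,-25,0,0,0,-22,-33,0,0,0,-27,-41,0,0,0,-30,-46,0,0,0,-30,-46,0,0,0,-30,-46,0,0,0]'
python3 - <<'E'
from h import *
from plant import robot,read_camera
s=robot.read_state(); c=read_camera("wrist"); i=c["image"]; C=cam(c,s); np.savez("w5.npz",K=C[0],D=C[1],E=C[2])
print(s['tool_pos'],s['force'])
cv2.imwrite("pics/w5.png",cv2.resize(i[160:300,120:320],(800,560),interpolation=cv2.INTER_CUBIC))
u=lambda p:((proj(C,p)-[120,160])*4).round(0)
print("tall pred",u((.5206,-.186,.062)),"tip base",u((.5206,-.186,.038)))
E
```

```text
t: 9.68
tool_pos: [0.4964, -0.1636, 0.0385]
orientation: [-0.893, -3.011, -0.001]
force: [-1.2, 4.8, 7.9]
opening: 0.0216
gripper_force: 30.0
[ 0.4964056  -0.1636465   0.03849298] [-1.18153998  4.84905961  7.91139083]
tall pred [489. 452.] tip base [493. 384.]
```

View pics/w5.png

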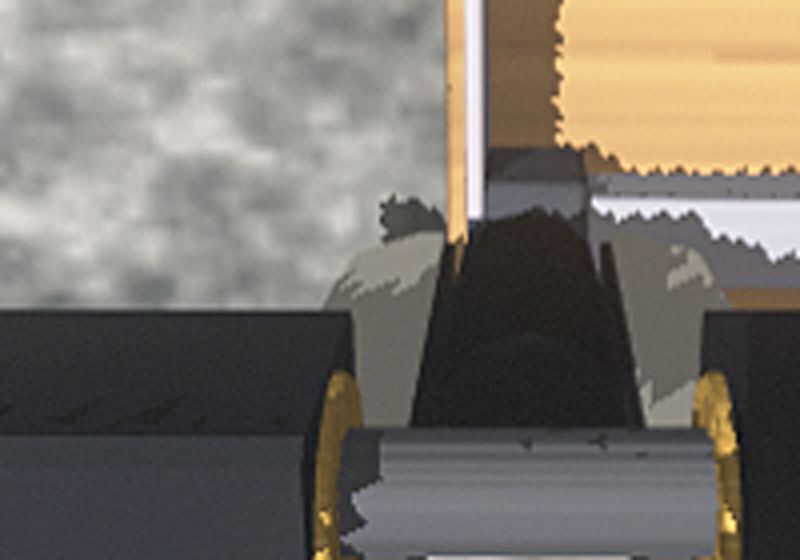

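The view shows the knob firmly between the pads, but the hand hides the pointer and the clip. I've pulled 105 mm of the estimated 113 mm. I'll refine the clip's place with brightness profiles along the rail in the earlier pictures, where the rail ends and the 10 mm ticks give the scale.

Run:
```python
from h import *
from plant import read_camera
z=np.load("w1.npz"); W1=(z["K"],z["D"],z["E"]); T=cam(read_camera("top"))
s={"orientation":[-.892,-3.012,-.001],"tool_pos":[.55526,-.07285,.10174]}; W4=cam(read_camera("wrist"),s)
a=np.radians(-33.4); xv=np.array([np.cos(a),np.sin(a)]); yv=np.array([-np.sin(a),np.cos(a)])
o=np.array([.5549,-.0737])-.040*xv+.034*yv
Y=np.arange(-160,14)
for n,f,C,A in [("w1","w1",W1,None),("w4","w4",W4,(2,40,60)),("top","top0",T,None)]:
    g=cv2.cvtColor(cv2.imread(f"pics/{f}.png"),cv2.COLOR_BGR2GRAY).astype(np.float32)
    for bx in (71,74,77):
        P=np.array([proj(C,np.r_[o+bx/1e3*xv+y/1e3*yv,.038]) for y in Y])
        if A: P=(P-A[1:])*A[0]+.5
        v=cv2.remap(g,P[:,0].astype(np.float32).reshape(1,-1),P[:,1].astype(np.float32).reshape(1,-1),1)[0]
        print(n,bx,"y from -160:"," ".join(f"{int(q/10):d}" for q in v[:100]),"|",
              " ".join(f"{int(q/10):d}" for q in v[100:]))
```

```text
w1 71 y from -160: 18 17 17 14 11 8 6 5 5 5 5 5 5 10 15 17 22 25 25 25 25 24 18 16 17 23 24 24 24 24 24 25 18 16 19 23 24 24 24 24 24 25 18 15 19 23 25 24 24 24 24 25 19 13 19 23 25 24 24 24 24 25 19 12 20 23 19 7 6 7 7 6 5 6 15 22 25 24 24 24 24 25 21 10 18 24 24 24 24 24 24 25 22 12 17 25 25 24 24 24 | 24 25 23 13 17 25 25 24 23 23 22 22 22 13 16 25 25 24 24 24 24 24 24 16 16 25 25 24 24 24 24 24 23 17 15 25 25 24 24 24 24 24 23 18 15 23 23 22 25 25 24 22 23 19 16 23 24 24 24 24 24 24 24 24 24 17 12 9 10 10 10 10 13 17
w1 74 y from -160: 9 7 6 5 5 5 5 5 5 5 5 5 5 7 9 10 11 15 19 15 20 22 18 16 17 23 24 24 24 24 24 23 18 16 18 23 24 24 24 24 24 24 18 17 19 23 24 24 24 24 24 25 18 15 17 22 24 24 24 24 24 24 20 16 20 21 17 5 6 7 7 6 5 6 13 20 25 24 24 24 24 24 21 12 19 23 24 24 24 24 24 24 21 11 18 23 24 24 24 24 | 24 24 22 12 17 24 24 24 24 24 24 24 23 15 18 24 24 24 24 24 24 24 23 16 17 24 24 23 23 23 24 23 23 17 17 24 24 23 23 23 23 23 22 18 16 23 24 23 23 23 23 23 22 18 15 22 24 23 23 23 23 23 24 24 24 16 11 9 10 10 10 10 13 17
w1 77 y from -160: 5 5 5 5 5 5 5 5 5 5 5 5 6 10 11 12
[... 2824 characters left out ...]
 19 19 19 18 18 18 18 18 18 19 18 18 18 18 18 18 18 18 18 18 18 18 18 18 18 18 18 18 18 18 18 18 18 17 17 17 17 17 18 18 18 18 18 18 18 17 16 15 13 12 12 12 13 13 14 15
top 77 y from -160: 14 13 13 12 12 11 9 7 6 5 5 4 5 6 7 8 9 10 11 12 13 14 15 16 17 18 18 18 18 18 18 18 18 18 18 18 18 18 18 18 18 18 18 18 18 18 18 18 18 18 17 17 17 16 17 17 17 18 18 18 18 18 18 18 17 16 15 14 12 11 9 10 11 12 14 16 17 18 18 18 18 18 18 18 18 18 18 18 18 18 18 18 18 18 18 18 18 18 18 18 | 18 17 17 17 17 17 17 18 18 18 18 18 18 18 18 18 18 18 18 18 18 18 18 18 18 18 18 18 18 18 18 18 18 18 18 18 18 18 18 18 18 18 18 18 18 18 18 18 17 17 17 17 16 16 16 17 17 17 17 18 17 17 17 16 15 14 13 12 11 11 12 13 13 14
```

Run:
```python
from h import *
from plant import robot,read_camera
z=np.load("w5.npz"); W=(z["K"],z["D"],z["E"])
a=np.radians(-33.4); xv=np.array([np.cos(a),np.sin(a)]); yv=np.array([-np.sin(a),np.cos(a)])
o=np.array([.5549,-.0737])-.040*xv+.034*yv
B=lambda p:np.round([(p[:2]-o)@xv*1e3,(p[:2]-o)@yv*1e3],1)
f=lambda u,v:(u/4-.375+120,v/4-.375+160)
for uv,h in [((487,182),.054),((585,182),.054),((487,213),.054),((585,150),.03)]: print(uv,h,B(onz(W,f(*uv),h)))
print("tcp",B(np.array([.4964,-.1636,0])), "grasp tcp",B(np.array([.5543,-.0757])))
# head in w4: columns at crop rows 238-250
s={"orientation":[-.892,-3.012,-.001],"tool_pos":[.55526,-.07285,.10174]}; W4=cam(read_camera("wrist"),s)
g=cv2.cvtColor(cv2.imread("pics/w4.png"),cv2.COLOR_BGR2GRAY); print("w4",(g[250,380:470:2]//10).tolist())
g=cv2.cvtColor(cv2.imread("pics/w5.png"),cv2.COLOR_BGR2GRAY); print("w5",(g[195,460:620:4]//10).tolist())
f4=lambda u,v:(u/2-.25+40,v/2-.25+60)
for u in (400,440): print(u,B(onz(W4,f4(u,248),.054)))
```

```text
(487, 182) 0.054 [  29.1 -147.4]
(585, 182) 0.054 [  29.  -131.6]
(487, 213) 0.054 [  34.4 -147.4]
(585, 150) 0.03 [  30.5 -130.5]
tcp [  40.6 -141.3] grasp tcp [ 40.6 -36. ]
w4 [21, 21, 21, 20, 21, 20, 19, 23, 24, 23, 11, 9, 10, 11, 11, 11, 10, 10, 11, 11, 10, 10, 10, 10, 10, 10, 10, 10, 10, 8, 8, 9, 9, 11, 12, 12, 12, 11, 11, 11, 11, 21, 25, 25, 24]
w5 [20, 17, 21, 24, 24, 20, 11, 9, 10, 10, 10, 10, 10, 10, 10, 10, 10, 10, 10, 10, 10, 10, 10, 10, 10, 10, 10, 10, 10, 10, 9, 8, 6, 11, 13, 12, 12, 12, 12, 11]
400 [ 29.1 -42.6]
440 [ 29.  -25.7]
```

```bash
python3 -m inch '[-1,-2,0,0,0,-3,-4,0,0,0,-4.5,-7,0,0,0,-4.5,-7,0,0,0,-4.5,-7,0,0,0,-4.5,-7,0,0,0]'
python3 - <<'E'
from h import *
from plant import robot,read_camera
s=robot.read_state(); c=read_camera("wrist"); i=c["image"]
d=np.array([-.5505,-.8348]); print(s['tool_pos'],"pull",(s['tool_pos'][:2]-[.5543,-.0757])@d*1e3)
C=cam(c,s); P=lambda y:(o+.029*xv+y/1e3*yv)
a=cv2.resize(i[180:280,150:350],(400,200)); 
w=cv2.resize(i[170:290,160:300],(400,342),interpolation=cv2.INTER_CUBIC)
t=read_camera("top")["image"]; t=cv2.resize(t[170:230,290:360],(399,342),interpolation=cv2.INTER_CUBIC)
sd=read_camera("side")["image"]; sd=cv2.resize(sd[205:255,235:300],(325,250),interpolation=cv2.INTER_CUBIC)
out=np.zeros((600,800,3),np.uint8); out[:342,:400]=w; out[:342,401:]=t; out[345:595,:325]=sd
w3=cv2.imread("pics/sidec.png"); 
cv2.imwrite("pics/fin.png",out)
E
```

```text
t: 10.38
tool_pos: [0.492, -0.1703, 0.0385]
orientation: [-0.892, -3.011, -0.001]
force: [-1.4, 5.2, 9.3]
opening: 0.0215
gripper_force: 30.0
[ 0.49204488 -0.17027308  0.03848404] pull 113.22105512855303
```

View pics/fin.png

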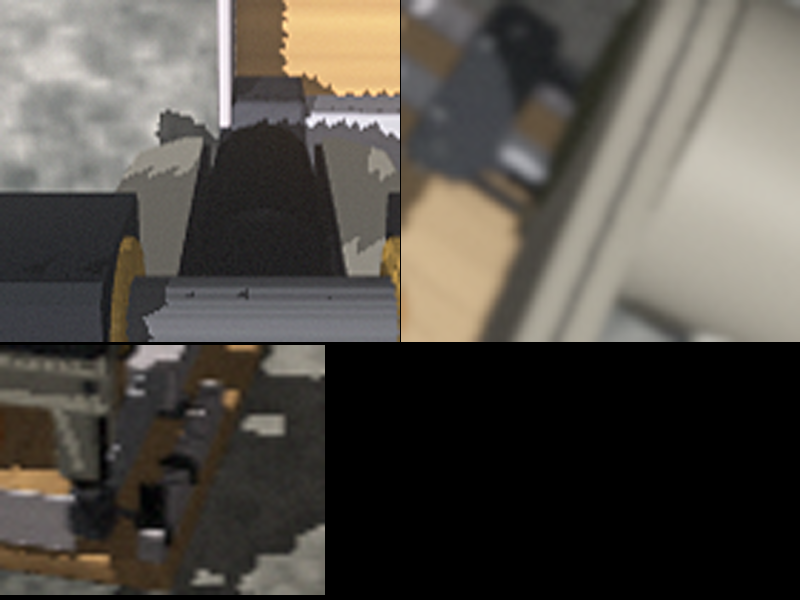

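The knob is still held without slip and the hand hasn't shifted on it. In the side view the pointer, near (127,515), points at the tall clip at (152,505). The pull is 113.2 mm against a measured mark of about 113.3 mm, so I'm handing it in.

```bash
python3 -m inch '[0,0,0,0,0,0,0,0,0,0,0,0,0,0,0,0,0,0,0,0]' && python3 -c "
from plant import job
print(job.close_job())"
```

```text
t: 10.87
tool_pos: [0.4921, -0.1702, 0.0385]
orientation: [-0.892, -3.012, -0.001]
force: [-2.2, 5.1, 8.8]
opening: 0.0215
gripper_force: 30.0
the job is handed in; nothing more can be done
None
```

I pushed the lock button to its stop, pulled the arm out 113 mm to the tall clip's measured mark, and handed the job in at 10.9 s with the knob still held; the hand hid the pointer from close up, so the alignment rests on measurement (within about 1 mm), and I never went near the lemon, mandarin, jar or mill.

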